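# Lock the bench balance and put its weight away

## Robot

A 7-joint arm with a two-finger parallel gripper is mounted at the origin on the work surface. World frame = base frame: x ahead of the robot, y to its left, z up, the work surface at z = 0. Lengths are in m, angles in rad, forces in N, time in s.
With the tool pointing down it reaches from about 0.4 to 0.85 m from the base axis. Payload 4.5 kg.
Tool frame: the origin (TCP) lies between the finger pads; the fingertips stand 19 mm ahead of it and the grasp point (between the pads) is the TCP (ctrl.tcp_to_tips is the distance from the TCP to the fingertips, in m); z points along the fingers, y is the line along which they close (so a half turn about z gives the same grasp; the last joint's range is limited). The gripper opens to 88 mm and grips with 3 to 60 N. Pads are 18 mm wide; open, the fingers measure 123 mm over their backs; the gripper's body (75 mm by 187 mm) begins 45 mm behind the grasp point.
Start: joints at [1.339, 0.689, -0.195, 1.565, 0.157, 0.902, -0.215], TCP at [0.164, -0.603, 0.258] pointing down, gripper open.
Joint ranges: [-3.01, 3.01], [-0.46, 2.08], [-1.47, 1.51], [0.13, 2.56], [-1, 4.14], [0.04, 2.09], [-2.66, 2.66]. Speed limits (rad/s): [2.57, 2.57, 3.14, 3.14, 3.14, 3.14, 3.14].

## Interface

Orientations are given as a unit quaternion [w, x, y, z].
In Python, from rig import ctrl gives the robot as it stands. Calls block until the motion is done:
- ctrl.goto(position, orientation): joint-space move of the TCP to a pose.
- ctrl.movel(position, attitude=None, speed=0.15, guard=None): straight line of the TCP; attitude=None keeps the orientation; speed is the mean speed in m/s. With guard (N) it stops when the force on the tool has changed by that much, and returns True; else False.
- ctrl.movej(angles): joint-space move.
- ctrl.move_gripper(opening, newtons=None): opening from 0.0 (shut) to 1.0 (fully open); newtons is the grip in N (None keeps the last); returns when the fingers have stopped.
- ctrl.dwell(seconds).
- ctrl.ik(position, orientation): joint angles nearest the present ones, or None.
- ctrl.sense(): the state.
- ctrl.read_camera(name): name is "scene" or "top" or "wrist"; returns a dict with "frame" (400x640x3 uint8, red, green, blue), "mtx" (3x3 intrinsics, pixels), "k1" (the pictures are not rectified: a ray, as slopes to the right and down, at radius r is drawn at 1 + k1 r^2 times it, then the intrinsics apply), "rvec" (rotation vector, rad) and "tvec" (3), from world to camera coordinates, as OpenCV has them. Camera axes: x right, y down, z forward; pixel columns grow to the right and rows downward; lengths in m; the calibration is good to about 2 mm. A picture is of the moment at which its call begins. There is no depth.
A pose or a line that the arm cannot do raises ctrl.PlanningError and nothing moves.
- ctrl.close_job(): hands the job in; it is judged then, once.
Trained networks look in a picture, given as the dict that the camera call returned (one of the last four; its "shot" number tells which), for a name from the list of things; names that differ only in an ending like _2 or _b are one class to them, and where a whole thing is asked for, a point or a joint stands for the part that bears it (a point fixed in the world has none). Each returns a list of dicts, best first, with "conf" (0 to 1); they miss things now and then, are a little off and sometimes report something else, mostly with a low value. They report only what shows in the picture. A call takes as long as a camera call.
- ctrl.find_in(picture, target): "xyz" ([x, y, z] in m, in the coordinates of the camera as it stood for that picture, good to about 4 mm: the middle of the surface that is visible of it).
The state is a dict: "clock": time; "qpos": joint angles; "qvel": joint speeds; "joint_efforts": joint torques, N m; "ee_pos": TCP position; "eef_rot": TCP orientation; "wrist_force": force on the tool from outside, world axes, zero at the start; "wrist_torque": the same for the moment, N m; "width": opening from 0.0 (shut) to 1.0 (fully open); "finger_force": force on a finger pad.
Only numpy, scipy, OpenCV 4.12 (cv2) and the standard library are available. Lean on these libraries where they do the work, as an engineer would, in place of code of your own. Each camera call takes 0.05 s, during which the arm holds its last target. There are 200 camera calls.

## Task

Weighing is over: throw the balance's lock lever into the detent notch that the raised bar marks, while the weight still stands on the pan. Then lift the weight off the pan and put it back, without dropping it, in its own well, the one of the three that fits it. Leave the lever locked and everything else alone.

Things in the scene. Friction and masses are not known exactly. Their poses are not given: they have to be found in the camera images.
- balance: fixed white bench balance, 240 mm square. Origin: on the table under its middle; x runs from its front (lever side, looking roughly to the robot's right) to its back, z up. Head: box over x -100..110, y -120..120, z 147..217 mm; steel pan (126 mm dia) on top, centred at x 30, y 0, surface at z 235. Below the head in front, the lock lever stands out of a panel sloping 40 deg
- lever (a joint): angle of the lock lever (rad), 0 in the middle of its slot, growing as the knob goes to the balance's +y; range -0.62 to 0.62. Spring detent notches at -0.52, -0.26, 0, 0.26 and 0.52; a few newtons at the knob pass it from one notch to the next, and it settles when released near one
- lever_pivot (a point): the lever's pivot, inside the balance at (-18, 0, 5) mm of its frame, with the balance's axes. The lever points along (-sin40deg, 0, cos40deg) at joint 0, that is leaning 40 deg out to the front, and swings sideways in the plane of that line and the balance's y
- lever_knob (a point): centre of the lever's black ball knob, 26 mm dia, 140 mm from the pivot, on a 10 mm rod that stands 60 mm out of the panel. The head's lower front edge is only 8 mm behind and 35 mm above it, so it is reached with the tool tilted about 40 deg, along the lever (closing along the balance's y)
- mark: the mark: a raised steel bar 34 x 16 x 14 mm (x, y, z) on the front edge of the head's top, straight behind where the knob stands when the lever is in the notch wanted. The three other off-centre notches have flat steel dots, 10 mm dia and 3 mm high, instead; which notch has the bar varies (bar at y about -70, -36, 36 or 70 mm of the balance). Origin: centre of underside; axes as the balance's
- weight_m: middle-sized steel weight on the pan, about 0.5 kg: cylinder 40 mm dia, 42 mm high, then a 14 mm neck, then a knob 22 mm dia from 55 to 62 mm height (top at 65 mm). Origin: centre of underside, z up
- well_m: its own storage well: a wooden block 68 x 68 x 30 mm with one round well 43 mm dia, 18 mm deep (well floor 12 mm above the origin), chamfered mouth. Stands in a row of three such blocks 80 mm apart on a 12 mm wooden base; the others have wells of 33 mm (holding the small weight) and 53 mm (empty); their order varies. Origin: centre of the block's underside, z up
- weight_s: smallest steel weight, body 30 mm dia, 57 mm tall in all, standing in its own well; leave alone. Origin: centre of underside
- weight_l: largest steel weight, body 50 mm dia, 75 mm tall in all, standing on the table; leave alone. Origin: centre of underside
- milk: white plastic bottle, 60 mm dia, 190 mm tall, bystander. Origin: centre of underside
- amber: amber glass bottle, 56 mm dia, 130 mm tall, bystander. Origin: centre of underside
- cup_a: white plastic cup, 68 mm dia, 85 mm tall, bystander. Origin: centre of underside
- cup_b: second such cup, bystander. Origin: centre of underside
- dish: low glass dish, 90 mm dia, 16 mm tall, bystander. Origin: centre of underside
- flask: conical glass flask, 84 mm dia, 110 mm tall, bystander. Origin: centre of underside

How it is judged:
By the outcome, as a careful person would: the job done as asked, in the order asked, and still so for the second after the job is handed in, with the robot touching nothing.
It also fails if it takes over 56 s, if anything falls off the work surface, if the arm or the gripper's body presses on something with over 40 N, if the wrist force passes 120 N, or if a joint passes its speed limit or range.

## Working session

There is one attempt and no reset: what is moved stays moved. The work goes in short steps, each a Python script; the robot and the scene stay as the last script left them, time stands still between calls to the robot, and variables do not carry over. Pictures are saved under pics/ and viewed, at most 10 in all, crops included, and the job is handed in when it is done.

```bash
mkdir -p pics; ls
cat > h.py <<'E'
import numpy as np, cv2
from rig import ctrl
from scipy.spatial.transform import Rotation as R
def cam(n): return ctrl.read_camera(n)
def save(p,f): cv2.imwrite('pics/'+f,p['frame'][:,:,::-1])
def RT(p): return R.from_rotvec(np.ravel(p['rvec'])).as_matrix(), np.ravel(p['tvec'])
def c2w(p,x): M,t=RT(p); return M.T@(np.array(x)-t)
def find(p,n,k=3): return [(round(d['conf'],2),c2w(p,d['xyz']).round(4)) for d in ctrl.find_in(p,n)[:k]]
def proj(p,X):
    M,t=RT(p); c=(M@np.atleast_2d(X).T).T+t; s=c[:,:2]/c[:,2:]; s=s*(1+p['k1']*(s**2).sum(1,keepdims=True))
    return s*[p['mtx'][0][0],p['mtx'][1][1]]+[p['mtx'][0][2],p['mtx'][1][2]]
def ray(p,u,z):
    "world point at height z seen in pixel u"
    K=np.array(p['mtx']); d=(np.array(u)-K[:2,2])/[K[0,0],K[1,1]]; s=d.copy()
    for _ in range(20): s=d/(1+p['k1']*(s@s))
    M,t=RT(p); o=-M.T@t; v=M.T@np.r_[s,1]; return o+v*(z-o[2])/v[2]
def quat(zt,yt):
    z=np.array(zt)/np.linalg.norm(zt); y=np.array(yt)-np.dot(yt,z)*z; y/=np.linalg.norm(y)
    q=R.from_matrix(np.c_[np.cross(y,z),y,z]).as_quat(); return [q[3],q[0],q[1],q[2]]
E
python3 - <<'E'
from h import *
for n in('scene','top'):
    p=cam(n); save(p,n+'1.png')
    print(n,'cam at',c2w(p,[0,0,0]).round(3))
    for t in 'balance lever lever_knob mark weight_m well_m weight_s weight_l milk amber cup_a dish flask'.split(): print(t,*[(c,list(x)) for c,x in find(p,t)])
s=ctrl.sense(); print(s['clock'],s['eef_rot'],s['wrist_force'])
E
```

```text
pics
scene cam at [0.863 0.394 0.933]
balance (0.81, [np.float64(0.6205), np.float64(0.1686), np.float64(0.2164)])
lever (0.39, [np.float64(0.5606), np.float64(0.4515), np.float64(0.0423)])
lever_knob
mark (0.74, [np.float64(0.6583), np.float64(-0.1737), np.float64(0.0511)]) (0.64, [np.float64(0.627), np.float64(0.0646), np.float64(0.2339)])
weight_m (0.59, [np.float64(0.6157), np.float64(0.1593), np.float64(0.2773)]) (0.59, [np.float64(0.6624), np.float64(-0.1744), np.float64(0.0511)])
well_m (0.75, [np.float64(0.4436), np.float64(-0.3928), np.float64(0.0412)])
weight_s (0.59, [np.float64(0.6157), np.float64(0.1593), np.float64(0.2773)]) (0.59, [np.float64(0.6624), np.float64(-0.1744), np.float64(0.0511)])
weight_l (0.59, [np.float64(0.6157), np.float64(0.1593), np.float64(0.2773)]) (0.59, [np.float64(0.6624), np.float64(-0.1744), np.float64(0.0511)])
milk (0.8, [np.float64(0.6931), np.float64(0.3872), np.float64(0.1255)]) (0.17, [np.float64(0.4516), np.float64(0.4387), np.float64(0.0509)])
amber (0.68, [np.float64(0.701), np.float64(-0.3084), np.float64(0.0792)])
cup_a (0.84, [np.f
[... 1392 characters left out ...]
loat64(0.0556)])
milk (0.6, [np.float64(0.6652), np.float64(0.3746), np.float64(0.1257)])
amber (0.65, [np.float64(0.6797), np.float64(-0.3115), np.float64(0.0868)])
cup_a (0.89, [np.float64(0.4705), np.float64(0.4494), np.float64(0.04)]) (0.6, [np.float64(0.6465), np.float64(-0.1803), np.float64(0.0523)])
dish (0.57, [np.float64(0.3783), np.float64(-0.0592), np.float64(0.0178)]) (0.53, [np.float64(0.572), np.float64(0.1308), np.float64(0.2152)]) (0.31, [np.float64(0.6484), np.float64(-0.1799), np.float64(0.0557)])
flask (0.96, [np.float64(0.7586), np.float64(-0.1794), np.float64(0.0424)])
1.4 [5.19520516e-05 9.91179612e-01 1.32525373e-01 2.30472009e-05] [ 0.00232735 -0.57593914 -0.4281557 ]
```

View pics/scene1.png

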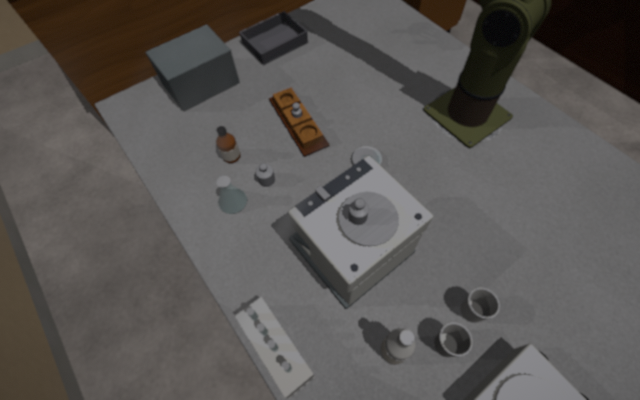

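View pics/top1.png

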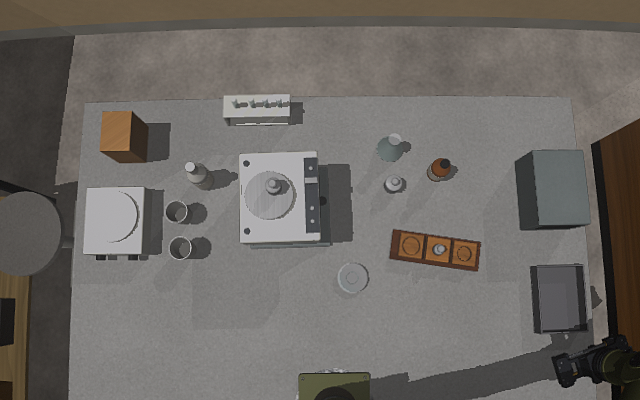

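The scene view shows the balance with its front strip of marks from (300,208) to (365,168), and the weight at (358,210). The well row runs (288,97) to (308,132), with the small weight in the middle. The top view shows the strip at x≈311, y 160–232, and the wells at (411,245), (439,250) and (464,254). I'll enlarge these areas next.

Run:
```python
from h import *
a=cv2.imread('pics/top1.png');b=cv2.imread('pics/scene1.png')
f=lambda i,x,y,w,h,k:cv2.resize(i[y:y+h,x:x+w],(int(w*k),int(h*k)),interpolation=cv2.INTER_CUBIC)
A=f(a,230,140,110,110,3.6);B=f(b,285,155,110,110,3.6);C=f(a,385,225,110,55,3.6);D=f(b,260,80,80,40,4.95)
im=np.vstack([np.hstack([A,B]),np.hstack([C,D])]); im=np.clip(im*1.5,0,255)
cv2.imwrite('pics/z.png',im); print(im.shape)
```

```text
(594, 792, 3)[ WARN:0@0.455] global loadsave.cpp:1063 imwrite_ Unsupported depth image for selected encoder is fallbacked to CV_8U.
```

View pics/z.png

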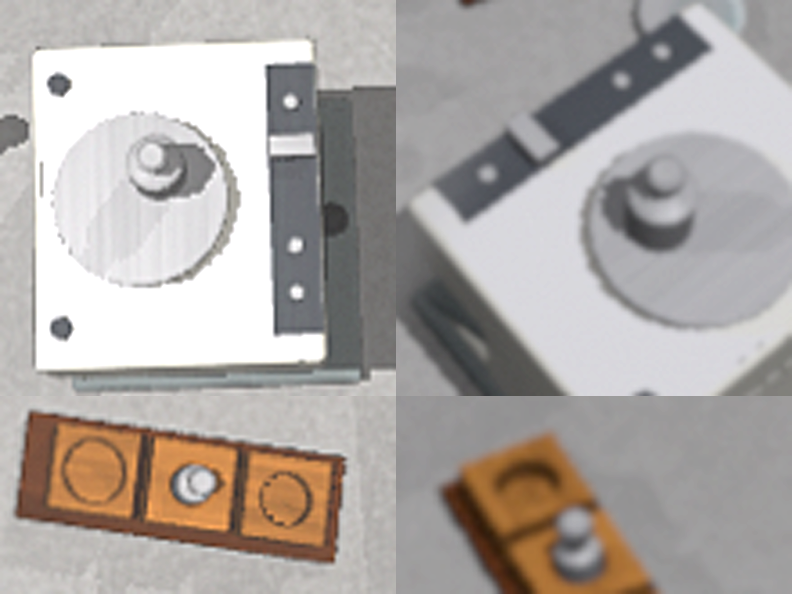

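The top crop shows the bar at (292,145), second from the far (world +x) end, so the notch is y_b≈-36 and the lever target is -0.26. The right-hand well measures about 53 px against 64 px for the left one, so the right one is the 43 mm well.

```bash
cat >> h.py <<'E'
def bal(P,X):
    "balance -> world, P=(x,y,yaw)"
    return R.from_euler('z',P[2]).apply(X)+[P[0],P[1],0]
def knob(P,q):
    s,c=np.sin(np.radians(40)),np.cos(np.radians(40))
    return bal(P,np.array([-.018,0,.005])+.14*(np.cos(q)*np.array([-s,0,c])+np.sin(q)*np.array([0,1,0])))
E
python3 - <<'E'
from h import *
from scipy.optimize import least_squares as LS
t=cam('top');s=cam('scene')
T=lambda u:(np.array(u)+.5)/3.6-.5+[230,140]
S=lambda u:(np.array(u)-[396,0]+.5)/3.6-.5+[285,155]
W=lambda u:(np.array(u)-[0,396]+.5)/3.6-.5+[385,225]
dots=np.array([[0,-.070,.22],[0,.036,.22],[0,.07,.22],[0,-.036,.231]])
dT=T([[290,101],[295,245],[296,292],[292,145]]); dS=S([[487,173],[621,80],[661,51],[533,137]])
cor=np.array([[.110,-.12,.217],[-.1,-.12,.217],[-.1,.12,.217],[.11,.12,.217]]); cT=T([[33,45],[314,40],[325,362],[36,371]])
cS=S([[413,199],[697,4]])
def f(v):
    d=dots+[v[3],0,0]
    return np.r_[proj(t,bal(v,d))-dT,proj(s,bal(v,d))-dS,proj(t,bal(v,cor))-cT,(proj(s,bal(v,cor[1:3]))-cS)].ravel()
r=LS(f,[.58,.13,np.pi/2,-.08],loss='soft_l1'); print(r.x,r.fun.reshape(-1,2).round(1).tolist())
P=r.x; u=proj(t,bal(P,[[.03,0,.235]])); print('pan',u,T([146,199]))
for q in(-.52,-.26,0,.26,.52): print(q,knob(P,q).round(4),proj(t,knob(P,q))[0].round(1),)
print('knob px',T([335,219]))
# weight: knob top in both
print('wt',ray(t,T([152,152]),.3),ray(s,S([664,168]),.3))
for c in([94,472],[286,499]): print('well',ray(t,W(c),.042))
M=np.array([.456,-.303,0])
ctrl_q=[quat(R.from_euler('z',P[2]).apply([np.sin(.698),0,-np.cos(.698)]),R.from_euler('z',P[2]).apply([0,k,0])) for k in(1,-1)]
for q in ctrl_q: print(q,[ctrl.ik(list(knob(P,a)),q) for a in(-.26,0,.26)])
np.save('P.npy',P)
E
```

```text
[ 0.58973234  0.13744321  1.59416262 -0.08052307] [[0.0, 0.0], [0.0, -0.1], [0.2, -0.1], [-0.1, -0.4], [0.5, -0.0], [0.3, -0.1], [0.5, 0.0], [-0.2, -1.1], [-0.8, 0.2], [0.1, -1.4], [0.4, -0.4], [-0.8, -0.1], [-2.6, 0.1], [1.0, -2.7]]
pan [[268.17062014 194.41928646]] [270.19444444 194.91666667]
-0.52 [0.6615 0.043  0.0981] [316.3 177.5]
-0.26 [0.6282 0.0333 0.1086] [319.8 188.2]
0 [0.5923 0.0295 0.1122] [321.4 200.4]
0.26 [0.5562 0.0317 0.1086] [320.8 213.3]
0.52 [0.5224 0.0397 0.0981] [318.1 225.7]
knob px [322.69444444 200.47222222]
wt [0.60834193 0.15203642 0.3       ] [0.60789705 0.15150197 0.3       ]
well [ 0.46585118 -0.23128771  0.042     ]
well [ 0.44079708 -0.38900651  0.042     ]
[np.float64(-0.23895957281144012), np.float64(0.6721966269247376), np.float64(-0.6566705725164454), np.float64(-0.2446094366611861)] [array([ 0.17380217,  1.01904418,  0.01781931,  1.59923398, -0.91560148,
        0.94053018, -2.21705147]), array([ 0.20941143,  0.98436597, -0.0171089 ,  1.70888652, -0.92477942,
        0.88063377, -2.15546325]), array([ 0.25013276,  0.96483874, -0.07241895,  1.81847141, -0.94237611,
        0.79726493, -2.09030411])]
[np.float64(-0.24460943666118612), np.float64(0.6566705725164456), np.float64(0.6721966269247377), np.float64(0.23895957281144017)] [array([ 0.60219825,  1.16196491, -0.85435128,  1.57352001,  0.11556328,
        0.71043843,  0.05462103]), array([ 0.63922126,  1.13145455, -0.85325735,  1.6843158 ,  0.1043873 ,
        0.64372658,  0.069117  ]), array([ 0.66404361,  1.11340054, -0.8478115 ,  1.79583222,  0.09757627,
        0.55976322,  0.08210068])]
```

```bash
cat >> h.py <<'E'
try:
    P=np.load('P.npy'); Bv=lambda v:R.from_euler('z',P[2]).apply(v)
    U=Bv([-np.sin(np.radians(40)),0,np.cos(np.radians(40))]); QL=quat(-U,Bv([0,-1,0]))
except FileNotFoundError: pass
def st(): s=ctrl.sense(); return dict(t=round(s['clock'],2),pos=np.round(s['ee_pos'],4),F=np.round(s['wrist_force'],1),w=round(s['width'],3),ff=np.round(s['finger_force'],1))
E
python3 - <<'E'
from h import *
q0=ctrl.sense()['eef_rot']
ctrl.goto([.42,-.28,.40],list(q0)); print(st())
ctrl.goto(list(knob(P,0)+.13*U),QL); ctrl.move_gripper(.55); print(st())
p=cam('wrist'); save(p,'w1.png'); 
for n in('lever_knob','mark','lever'): print(n,find(p,n))
print([proj(p,knob(P,a))[0].round() for a in(-.26,0,.26)])
E
```

```text
{'t': 3.1, 'pos': array([ 0.4192, -0.2813,  0.3995]), 'F': array([-0.5, -0. ,  0.6]), 'w': 0.999, 'ff': np.float64(0.0)}
{'t': 5.12, 'pos': array([ 0.5942, -0.054 ,  0.2118]), 'F': array([-0. ,  0.7,  0.6]), 'w': 0.55, 'ff': np.float64(0.0)}
lever_knob [(0.87, array([0.5923, 0.0277, 0.1212]))]
mark [(0.6, array([0.6233, 0.0526, 0.2296]))]
lever [(0.66, array([0.5881, 0.019 , 0.1195]))]
[array([368., 194.]), array([326., 195.]), array([285., 194.])]
```

View pics/w1.png

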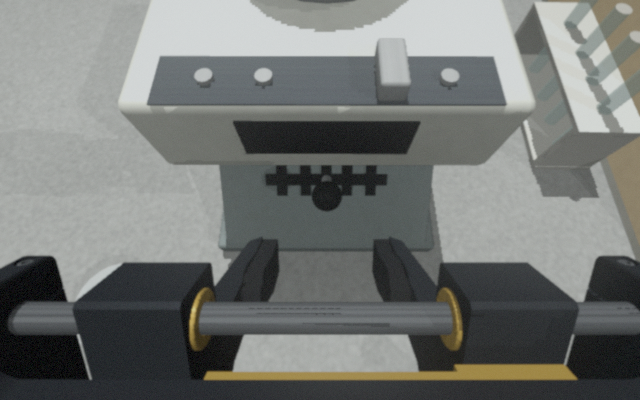

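The knob is at (326,195), right where the model predicted for joint 0. The bar at (392,65) stands over the first notch on the -y side, which confirms -0.26.

Run:
```python
from h import *
print('touch',ctrl.movel(list(knob(P,0)+.004*U),speed=.1,guard=8),st())
ctrl.move_gripper(0.0,newtons=12); print(st())
for a in(-.13,-.265): ctrl.movel(list(knob(P,a)+.004*U),speed=.06); print(st())
ctrl.move_gripper(.55); ctrl.dwell(.3); print(st())
ctrl.movel(list(knob(P,-.26)+.13*U),speed=.12); print(st())
p=cam('wrist'); save(p,'w2.png'); print(find(p,'lever_knob'),[proj(p,knob(P,a))[0].round() for a in(-.26,0,-.52)])
```

```text
touch False {'t': 6.72, 'pos': array([0.5928, 0.0264, 0.1157]), 'F': array([-0.2, -0.1,  0.2]), 'w': 0.549, 'ff': np.float64(0.0)}
{'t': 7.21, 'pos': array([0.5925, 0.0267, 0.1154]), 'F': array([-0.2, -1.2,  1.2]), 'w': 0.287, 'ff': np.float64(12.0)}
{'t': 7.66, 'pos': array([0.6098, 0.0282, 0.1141]), 'F': array([-2.9, -0.4,  0.9]), 'w': 0.281, 'ff': np.float64(12.0)}
{'t': 8.12, 'pos': array([0.6292, 0.031 , 0.1114]), 'F': array([-1.3,  0.5, -0.5]), 'w': 0.281, 'ff': np.float64(12.0)}
{'t': 8.95, 'pos': array([0.6289, 0.0309, 0.1116]), 'F': array([-0.4,  0.7,  0.7]), 'w': 0.551, 'ff': np.float64(0.0)}
{'t': 10.15, 'pos': array([ 0.6296, -0.0496,  0.2077]), 'F': array([ 0.7, -0.4,  0.3]), 'w': 0.553, 'ff': np.float64(0.0)}
[(0.9, array([0.6293, 0.0311, 0.112 ]))] [array([327., 196.]), array([284., 197.]), array([365., 191.])]
```

View pics/w2.png

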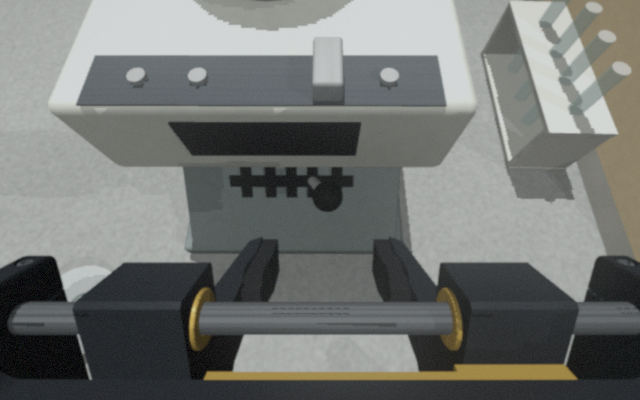

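The knob at (327,196) now sits in the notch below the bar, so the lever is at -0.26. Next is the weight.

```bash
cat >> h.py <<'E'
ROW=np.array([.46585-.4408,-.2313+.3890,0]); ROW/=np.linalg.norm(ROW)
QW=quat([0,0,-1],[ROW[1],-ROW[0],0])
E
python3 - <<'E'
from h import *
ctrl.movel(list(np.array(ctrl.sense()['ee_pos'])+.10*U),speed=.25)
ctrl.goto([.606,.06,.43],QW); ctrl.move_gripper(.85); print(st())
p=cam('wrist'); save(p,'w3.png'); print(find(p,'weight_m'),find(p,'lever_knob'),proj(p,[[.608,.152,.3],[.608,.152,.277],[.608,.152,.235]]).round(1).tolist())
E
```

```text
{'t': 12.27, 'pos': array([0.6061, 0.0598, 0.4299]), 'F': array([-0. , -0.2,  0.1]), 'w': 0.848, 'ff': np.float64(0.0)}
[(0.86, array([ 0.6541, -0.178 ,  0.0552])), (0.85, array([ 0.4592, -0.3026,  0.0559])), (0.81, array([0.6026, 0.1529, 0.2786]))] [] [[310.3, 80.7], [311.6, 82.4], [313.4, 84.9]]
```

View pics/w3.png

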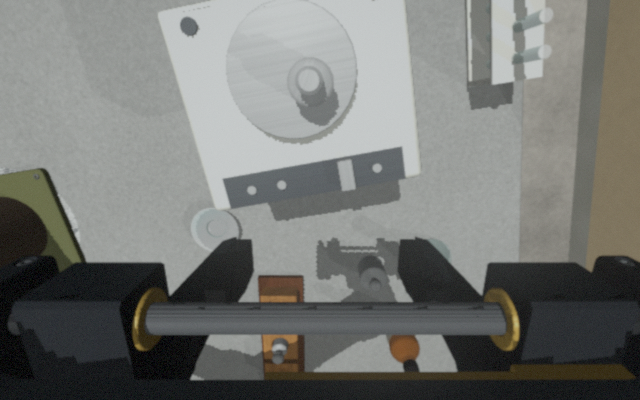

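The weight's centre shows at (310,82), matching the prediction, so I'll grasp it.

Run:
```python
from h import *
g=[.608,.152]
ctrl.goto(g+[.36],QW)
print('touch',ctrl.movel(g+[.277],speed=.08,guard=6),st())
ctrl.move_gripper(0,newtons=35); print(st())
ctrl.movel(g+[.36],speed=.1); print(st())
ctrl.goto([.46,-.30,.30],QW); 
p=cam('wrist'); save(p,'w4.png'); print(st(),'well_m',find(p,'well_m'),proj(p,[.4408,-.389,.042]).round())
```

```text
touch False {'t': 14.13, 'pos': array([0.6084, 0.1522, 0.2776]), 'F': array([-0.1, -0.1,  0.6]), 'w': 0.848, 'ff': np.float64(0.0)}
{'t': 14.77, 'pos': array([0.6079, 0.152 , 0.2771]), 'F': array([-1.2,  0. ,  1.3]), 'w': 0.437, 'ff': np.float64(35.0)}
{'t': 15.75, 'pos': array([0.6075, 0.1517, 0.3591]), 'F': array([ 0.3, -0.3, -5.1]), 'w': 0.439, 'ff': np.float64(35.0)}
{'t': 17.55, 'pos': array([ 0.4613, -0.2986,  0.3003]), 'F': array([ 0.4,  0.7, -3.7]), 'w': 0.442, 'ff': np.float64(35.0)} well_m [(0.56, array([ 0.4316, -0.3535,  0.029 ]))] [[321. 234.]]
```

View pics/w4.png

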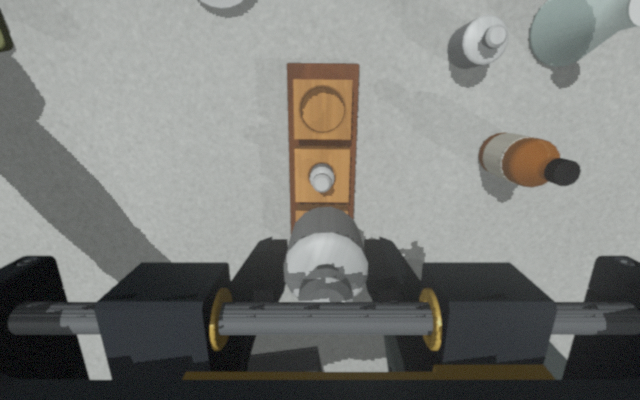

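The weight is held upright, and it hides the target well at about (321,234). I'll back off along the row to see it, and overlay the predictions.

Run:
```python
from h import *
w=np.array([.4408,-.389,0]); a=np.linspace(0,2*np.pi,60); C=lambda c,r,z:np.c_[c[0]+r*np.cos(a),c[1]+r*np.sin(a),0*a+z]
ctrl.movel(list((w-.10*ROW)[:2])+[.25],speed=.2); s=st(); print(s)
p=cam('wrist'); im=p['frame'][:,:,::-1].copy(); raw=im.copy()
np.save('w5.npy',p,allow_pickle=True); cv2.imwrite('w5raw.png',raw)
print('well_m',find(p,'well_m'))
k=2.5;x0,y0=190,60
v=cv2.resize(raw[y0:y0+240,x0:x0+260],None,fx=k,fy=k,interpolation=cv2.INTER_CUBIC)
def dr(X,c): cv2.polylines(v,[(((proj(p,X)-[x0,y0]+.5)*k-.5)*16).round().astype(int)],True,c,1,cv2.LINE_AA,4)
dr(C(w,.0215,.042),(0,255,0)); dr(C(w+.16*ROW,.0265,.042),(0,255,0))
t=s['pos']; dr(C(t,.02,t[2]+.0005),(0,0,255)); dr(C(t,.011,t[2]+.020),(255,0,0))
for j in(0,1,2):
    b=w+.08*j*ROW; n=np.array([ROW[1],-ROW[0],0]); dr(np.array([b+.034*(x*ROW+y*n)+[0,0,.042] for x,y in((1,1),(1,-1),(-1,-1),(-1,1))]),(255,255,0))
cv2.imwrite('pics/w5.png',v)
```

```text
{'t': 18.73, 'pos': array([ 0.4262, -0.4861,  0.2504]), 'F': array([ 0.,  1., -4.]), 'w': 0.447, 'ff': np.float64(35.0)}
well_m [(0.79, array([ 0.4421, -0.3889,  0.0427]))]
```

View pics/w5.png

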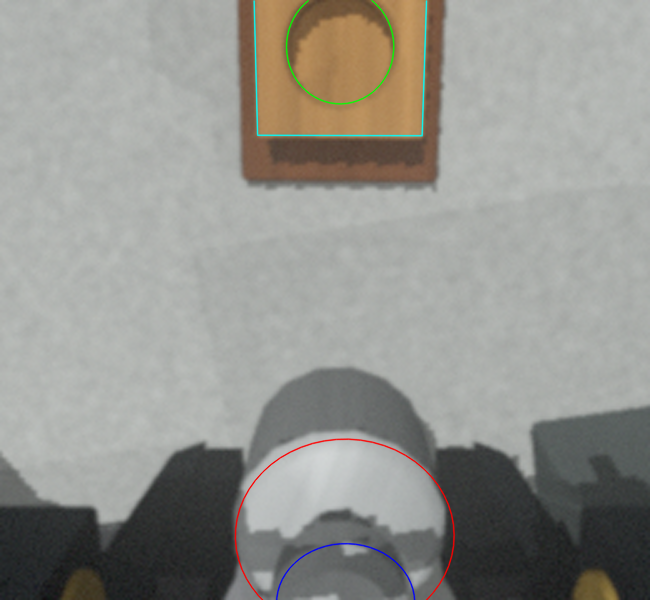

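Run:
```python
from h import *
p=np.load('w5.npy',allow_pickle=True).item(); t=np.array([.4262,-.4861,.2504])
a=np.linspace(0,2*np.pi,181)
def ext(off,r,z):
    c=t+off*ROW; X=np.c_[c[0]+r*np.cos(a),c[1]+r*np.sin(a),0*a+t[2]+z]; v=(proj(p,X)-[190,60]+.5)*2.5-.5
    return v[:,0].min().round(),v[:,0].max().round(),v[:,1].min().round()
print('cam',c2w(p,[0,0,0]))
print('measured rim 243 445 431 ; bottom ~? top 368')
for dz in(0,-.005,-.01):
  for o in(0,.003): print(dz,o,'rim19',ext(o,.019,dz),'rim20',ext(o,.02,dz),'bot',ext(o,.02,-.042+dz),'bot19',ext(o,.019,-.042+dz))
```

```text
cam [ 0.43681686 -0.41083003  0.3780816 ]
measured rim 243 445 431 ; bottom ~? top 368
0 0 rim19 (np.float64(241.0), np.float64(448.0), np.float64(443.0)) rim20 (np.float64(235.0), np.float64(453.0), np.float64(438.0)) bot (np.float64(258.0), np.float64(428.0), np.float64(363.0)) bot19 (np.float64(262.0), np.float64(424.0), np.float64(367.0))
0 0.003 rim19 (np.float64(240.0), np.float64(449.0), np.float64(427.0)) rim20 (np.float64(235.0), np.float64(454.0), np.float64(422.0)) bot (np.float64(257.0), np.float64(429.0), np.float64(350.0)) bot19 (np.float64(262.0), np.float64(424.0), np.float64(354.0))
-0.005 0 rim19 (np.float64(244.0), np.float64(444.0), np.float64(431.0)) rim20 (np.float64(239.0), np.float64(450.0), np.float64(426.0)) bot (np.float64(260.0), np.float64(426.0), np.float64(356.0)) bot19 (np.float64(264.0), np.float64(422.0), np.float64(360.0))
-0.005 0.003 rim19 (np.float64(243.0), np.float64(445.0), np.float64(416.0)) rim20 (np.float64(238.0), np.float64(450.0), np.float64(411.0)) bot (np.float64(259.0), np.float64(426.0), np.float64(344.0)) bot19 (np.float64(264.0), np.float64(422.0), np.float64(348.0))
-0.01 0 rim19 (np.float64(247.0), np.float64(441.0), np.float64(421.0)) rim20 (np.float64(242.0), np.float64(446.0), np.float64(416.0)) bot (np.float64(262.0), np.float64(424.0), np.float64(350.0)) bot19 (np.float64(266.0), np.float64(420.0), np.float64(354.0))
-0.01 0.003 rim19 (np.float64(246.0), np.float64(442.0), np.float64(406.0)) rim20 (np.float64(241.0), np.float64(447.0), np.float64(401.0)) bot (np.float64(261.0), np.float64(424.0), np.float64(338.0)) bot19 (np.float64(265.0), np.float64(420.0), np.float64(342.0))
```

The overlay fits: the well centre is within about 1 mm, and the weight is centred and upright. The bright rim matches a chamfer, and the pads hide its sides. I'll insert it now.

Run:
```python
from h import *
w=(np.array([.4410,-.3892,0])-.0003*ROW)[:2]
ctrl.movel(list(w)+[.13],speed=.15); ctrl.dwell(.3)
s=st()['pos']; c=list(2*w-s[:2]) ; print(s,c)
ctrl.movel(c+[.092],speed=.06); print(st())
print('guard',ctrl.movel(c+[.0655],speed=.03,guard=8),st())
```

```text
[ 0.4409 -0.3899  0.1303] [np.float64(0.44100587256898655), np.float64(-0.3890925706934457)]
{'t': 21.11, 'pos': array([ 0.4412, -0.3892,  0.0921]), 'F': array([-0.2,  0.2, -5.3]), 'w': 0.445, 'ff': np.float64(35.0)}
guard True {'t': 21.95, 'pos': array([ 0.4413, -0.3892,  0.066 ]), 'F': array([-0.6,  0.9,  6.2]), 'w': 0.441, 'ff': np.float64(35.0)}
```

Contact came at TCP z 0.066, which is the well floor, so the weight is seated. I'll release, retreat and check.

Run:
```python
from h import *
ctrl.move_gripper(.75); ctrl.dwell(.2); print(st())
t=np.array(ctrl.sense()['ee_pos']); ctrl.movel(list(t+[0,0,.13]),speed=.12)
ctrl.movel(list(t-.13*ROW+[0,0,.2]),speed=.2); print(st())
p=cam('wrist'); q=cam('top'); s=cam('scene')
f=lambda i,x,y,w,h,k:cv2.resize(i['frame'][y:y+h,x:x+w,::-1],(int(w*k),int(h*k)),interpolation=cv2.INTER_CUBIC)
im=np.vstack([f(p,160,0,320,220,1.25),np.zeros((15,400,3),np.uint8)]); im=np.hstack([im,f(q,230,140,133,97,3)[:290,:399]])
im=np.vstack([im,f(s,230,70,266,97,3)[:290,:799] if 0 else cv2.resize(f(s,230,70,266,97,3),(im.shape[1],290))])
cv2.imwrite('pics/end.png',im); print(im.shape,find(q,'lever_knob'),find(p,'weight_m'))
print('pred knob top', proj(q,knob(P,-.26)).round(1))
```

```text
{'t': 22.73, 'pos': array([ 0.4405, -0.3888,  0.0648]), 'F': array([ 0.2,  0.7, -0.4]), 'w': 0.747, 'ff': np.float64(0.0)}
{'t': 24.85, 'pos': array([ 0.4203, -0.5157,  0.264 ]), 'F': array([ 0.1,  0.4, -0.3]), 'w': 0.75, 'ff': np.float64(0.0)}
(580, 799, 3) [] [(0.59, array([ 0.4386, -0.3913,  0.0654]))]
pred knob top [[319.8 188.2]]
```

View pics/end.png

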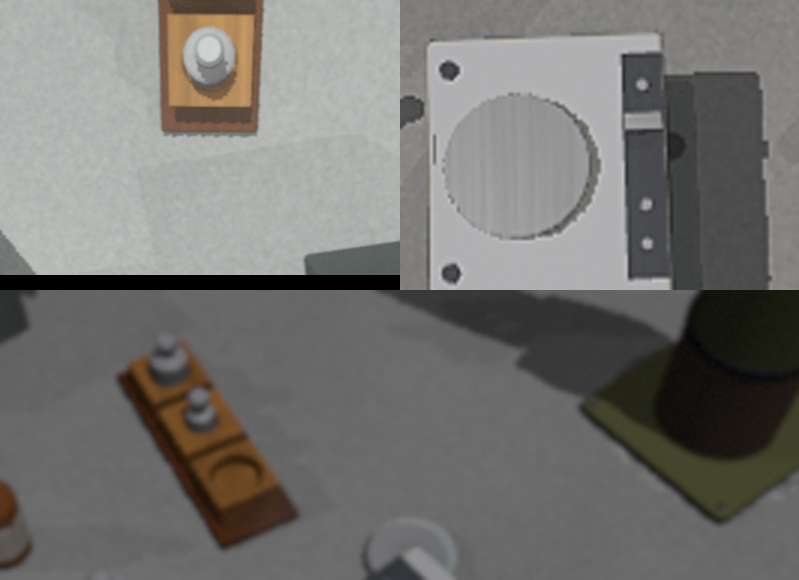

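The weight stands upright in its well, at (210,55) in the first panel. The pan is empty, and the knob at (675,145) is still in the -0.26 notch, allowing for parallax with the bar. Nothing else has moved.

```bash
python3 -c "
from rig import ctrl
print(ctrl.close_job())"
```

```text
the job is handed in; nothing more can be done
None
```

The job is done and handed in: I locked the lever in the notch the bar marks (-0.26 rad) with the weight still on the pan, then seated the weight in its own 43 mm well, at about 25 s on the robot's clock.

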